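# Hang the wall planter on the gated display prong

## Robot

A 6-joint arm with a two-finger parallel gripper is mounted at the origin on the work surface. World frame = base frame: x ahead of the robot, y to its left, z up, the work surface at z = 0. Lengths are in m, angles in rad, forces in N, time in s.
With the tool pointing down it reaches from about 0.3 to 0.875 m from the base axis. Payload 6.4 kg.
Tool frame: the origin (TCP) lies midway between the tips of the shut fingers; the grasp point (between the pads) lies 19 mm behind it (ctrl.pinch_z is the distance from the TCP to the grasp point, in m); z points along the fingers, y is the line along which they close (so a half turn about z gives the same grasp; the last joint's range is limited). The gripper opens to 85 mm and grips with 20 to 120 N. Pads are 22 mm wide; open, the fingers measure 114 mm over their backs; the gripper's body (76 mm by 85 mm) begins 54 mm behind the grasp point. The pads swing forward as they close: fully open they stand 13 mm farther back than shut.
Start: joints at [1.024, 0.181, 1.607, -0, 1.354, -0.206], TCP at [0.192, 0.542, 0.231] pointing down, gripper open.
Joint ranges: [-2.99, 2.99], [-0.89, 2.07], [0.3, 2.58], [-1.14, 4.28], [0, 2.63], [-3.12, 3.12]. Speed limits (rad/s): [2.57, 2.57, 3.01, 3.14, 3.14, 3.14].

## Interface

Orientations are given as a unit quaternion [w, x, y, z].
In Python, from bench import ctrl gives the robot as it stands.
- The arm moves only by the tool apply_moves, never from a script. Its argument "moves" is a list of rows, each an object with "jaw": the opening, from 0 (shut) to 1 (fully open); "offset": the shift along the tool's x, y, z in mm, a list of three; "rot": the turn, a rotation vector about the tool's x, y, z in degrees, a list of three. In form: [{"jaw": jaw, "offset": [dx, dy, dz], "rot": [ax, ay, az]}, ...]. A call has exactly 5 rows; each row shifts and turns the commanded pose from where the row before left it, along the tool's axes as they then stand; what a row does not reach is not made up. A row lasts 1/8 s, in which the tool goes at most 62.5 mm and 10.7 degrees, less where a joint would pass 70% of its speed; a pose out of reach is approached as far as the arm can. A call is refused whole if a number of a shift passes 62.5 or a number of a turn 10.7, either way. A call with a gripper value outside its range is refused whole. The fingers move at their own pace and stop on an object; the grip force is fixed at half the most. Time passes only in rows, so rows that do not move let the fingers close, or fill a call up. It gives the time, the measured TCP pose, the force, the opening and the grip force at its end, in the units of the state.
- ctrl.get_obs(): the state, without advancing time (a new reading comes with each control period).
- ctrl.camera(name): name is "scene" or "top" or "wrist"; returns (picture, depth): 400x640x3 uint8, red, green, blue; 400x640 float32, m along the optical axis (not along the pixel's ray), 0 where there is no reading.
- ctrl.camera_params(name): a dict with "K" (3x3 intrinsics, pixels), "cam_to_world" (4x4, takes a point from camera to world coordinates); the wrist camera has in their place "mount" (4x4, takes a point from camera to tool coordinates, whose origin is the TCP and whose axes are the flange's). Camera axes: x right, y down, z forward; pixel columns grow to the right and rows downward; lengths in m; the calibration is good to about 2 mm. The wrist camera is an equidistant fisheye: a pixel r from the principal point sees the ray r / f radians off the axis. A picture is of the moment at which its call begins: read the wrist's pose just before it. camera_params takes no time and is no camera call.
- ctrl.hand_in(): hands the job in; it is judged then, once.
Trained networks look in the newest picture that a camera, given by its name, has taken for a name from the list of things; names that differ only in an ending like _2 or _b are one class to them, and where a whole thing is asked for, a point or a joint stands for the part that bears it (a point fixed in the world has none). Each returns a list of dicts, best first, with "score" (0 to 1); they miss things now and then, are a little off and sometimes report something else, mostly with a low value. They report only what shows in the picture. A call takes as long as a camera call. They do not tell look-alikes from the thing itself.
- ctrl.outline_of(camera, target): "region" (400x640 bool, what is visible of it) and "position" ([column, row] in pixels, amid what is visible of it).
The state is a dict: "time_s": time; "q": joint angles; "dq": joint speeds; "joint_efforts": joint torques, N m; "eef_pos": TCP position; "eef_rot": TCP orientation; "wrist_force": force on the tool from outside, world axes, zero at the start; "torque": the same for the moment, N m; "opening": opening from 0.0 (shut) to 1.0 (fully open); "grasp_force": force on a finger pad.
Only numpy, scipy, OpenCV 4.12 (cv2) and the standard library are available. Lean on these libraries where they do the work, as an engineer would, in place of code of your own. Each camera call takes 0.05 s, during which the arm holds its last target. There are 200 camera calls.

## Task

Push the stand's swinging prong round until it is fully out against its stop. Then take the standing planter by its wooden grip and slide its wire loop in past the sprung gate at the end of the prong, pressing the gate inward, so that the loop lies in the prong's dip with the gate shut behind it and the pot facing away from the post. It is front-heavy: let go slowly so that it settles hanging level from side to side without swinging, and leave everything else on the counter where it is.

Things in the scene. Friction and masses are not known exactly. Their poses are not given: they have to be found in the camera images.
- swing_arm (a joint): angle of the stand's swinging prong about its post (rad): 0 = fully out against its stop, positive = swung towards the robot's right (-y); 0 to 1.4. Stiff (0.25 N m of friction), stays where left. The prong is a dark round steel rod 8 mm thick, axis 190 mm above the counter, 174 mm long from the post's axis, pointing away from the post, roughly towards the robot when out.
- pivot (a point): point on the post's axis at the prong's height (190 mm). Its x axis points from the prong's end to the post when the prong is fully out; z up. The dark post, 16 mm thick on a 140 mm disc foot, ends at 206 mm in a 24 mm collar: nothing stands above the prong but its gate. A fixed short prong with bangles points to the far side. The stand is fixed; its place and yaw vary.
- seat (a point): moves with the prong: where the loop's wire centre should lie, above the bottom of the prong's V-shaped dip, 125 mm from the post's axis and 2 mm below the level of the prong's axis. Its x axis runs along the prong towards the post, z up. The dip is 55 mm long (95 to 150 mm from the post's axis) and 10 mm deep.
- gate_hinge (a point): moves with the prong: hinge of the gate, on the prong's axis 165 mm from the post's axis, 9 mm from the prong's end. Axes as seat.
- gate (a joint): angle of the sprung brass gate (rad): 0 = shut, upright at the prong's end; grows as it is pressed inward towards the post, to 1.4 (folded along the prong). A flap 16 mm wide, 5 mm thick, its top 30 mm above the prong's axis; it cannot open outward. About 1 N at its top when shut, 3 N folded; it snaps upright once the loop has passed.
- planter_grip (a point): centre of the planter's wooden grip block, 18 x 28 x 44 mm (x, y, z), its topmost part, 193 mm above the planter's underside. Axes: z up, -x towards the pot, y along the board. Mass 0.3 to 0.53 kg, centre of mass 26 mm in front (-x) of grip and loop, 96 mm below the loop peak, y 0: hung freely it leans about 0.26 rad, its foot towards the post. It starts standing upright.
- planter_loop (a point): centre of the 8 mm brass wire at the peak of the planter's house-shaped loop, 53 mm below the grip's centre. The loop lies in the board's plane: peak at y 0, sloping to uprights at y -30 and +30 mm, 18 mm lower; clear opening 51 mm high under the peak, above the wooden back board (14 x 150 x 85 mm, y -55 to +95 mm). A 31 mm stem joins peak and grip.
- pot_front (a point): front of the pot, 77 mm in front (-x) of the loop's plane, 60 mm above the underside. The metal pot (72 mm wide at the rim, 70 mm high, with moss) is fixed to the front of the board.
- candle: white candle tin, 60 mm wide, 35 mm high; origin at its underside; leave alone
- dish: shallow brass dish, 110 mm wide, 22 mm high; origin at its underside; leave alone
- ring_cone: marble ring cone, 56 mm wide, 78 mm high; origin at its underside; leave alone
- carton_a: cardboard gift carton 70 x 70 x 75 mm; origin at its underside; leave alone
- carton_b: second carton, the same size; leave alone
- card_box: light wooden box 120 x 80 x 30 mm; origin at its underside; leave alone
There are look-alikes about, which are no part of the job. There is more than one size of the part that bears planter_grip; the job needs the middle-sized.

How it is judged:
On the way, in this order (a step that is already met when the one before it is completed fails the run):
1. the prong is pushed out to its stop (within 0.07 rad) while the planter still stands on the counter (value of joint swing_arm below 0.07 rad and height (world z) of planter_loop below 0.15 m), for 0.2 s.
2. the loop presses the gate inward (value of joint gate above 0.3 rad and distance between planter_loop and gate_hinge below 0.06 m), for 0.03 s.
3. the loop is inside the shut gate, over the dip (value of joint gate below 0.15 rad and distance between planter_loop and seat below 0.025 m), for 0.1 s.
At the end, for the whole second after the job is handed in: Prong within 0.12 rad of its stop, gate shut (under 0.15 rad), loop peak within 22 mm of the seat, pot facing away from the post, planter level from side to side within 0.17 rad, leaning under 0.5 rad in all, at rest (under 0.3 rad/s) and released (value of joint swing_arm below 0.12 rad and value of joint gate below 0.15 rad and distance between planter_loop and seat below 0.022 m and x of pot_front in the frame of seat below -0.02 m and angle between planter_grip's own y axis and vertical between 1.4 and 1.74 rad and angle between planter_grip's own z axis and vertical below 0.5 rad and angular speed of planter below 0.3 rad/s and contact force between planter and the fingers below 0.05 N); the robot touches nothing.
It fails at once if the planter is dropped or swings freely (out of the fingers, turning faster than 1.2 rad/s or moving faster than 0.3 m/s) (contact force between planter and the fingers below 0.01 N and (angular speed of planter above 1.2 rad/s or linear speed of planter above 0.3 m/s)).
It fails at once if a bystander is moved more than 30 mm (distance of any of candle, dish, ring_cone, carton_a, carton_b, card_box from where it was at the start of the episode above 0.03 m).
It also fails if it takes over 67 s, if anything falls off the work surface, if the arm or the gripper's body presses on something with over 40 N, if the wrist force passes 120 N, or if a joint passes its speed limit or range.

## Working session

There is one attempt and no reset: what is moved stays moved. The work goes in short steps, Python scripts to look and compute and a tool call to move; the robot and the scene stay as the last step left them, time stands still between calls to the robot, and variables do not carry over. Pictures are saved under pics/ and viewed, at most 10 in all, crops included, and the job is handed in when it is done.

Besides the shell and the picture viewer there is one more tool, called after "Emit:" as name(argument=value, ...) on one line, values as JSON. apply_moves: Moves the arm, as the interface text tells. Its arguments: {"type":"object","properties":{"moves":{"type":"array"}},"required":["moves"]}

```bash
ls; mkdir -p pics
cat > h.py <<'E'
import numpy as np, cv2, json
from bench import ctrl
def cloud(name):
    im,d=ctrl.camera(name); P=ctrl.camera_params(name); K=np.array(P["K"]);T=np.array(P["cam_to_world"])
    v,u=np.mgrid[:400,:640]
    c=np.stack([(u-K[0,2])/K[0,0]*d,(v-K[1,2])/K[1,1]*d,d],-1)
    w=c@T[:3,:3].T+T[:3,3]; w[d<=0]=np.nan
    return im,d,w
def save(n,im): cv2.imwrite(n,im[...,::-1])
E
python3 - <<'E'
from h import *
a,_,wa=cloud("scene"); b,_,wb=cloud("top")
np.savez("/tmp/c.npz",a=a,wa=wa,b=b,wb=wb)
save("pics/scene.png",a);save("pics/top.png",b)
for c in("scene","top"):
  print(c,np.array(ctrl.camera_params(c)["cam_to_world"])[:3].round(3).tolist())
  W=wa if c=="scene" else wb
  for t in ["swing_arm","planter_grip","planter_loop","gate","carton_a","card_box","candle","dish","ring_cone"]:
    for r in ctrl.outline_of(c,t)[:4]:
        m=np.array(r["region"]); print(t,round(r["score"],2),np.round(r["position"]),m.sum(),np.nanmedian(W[m],0).round(3))
o=ctrl.get_obs();print(o["eef_pos"],o["eef_rot"],o["time_s"],ctrl.pinch_z)
E
```

```text
pics
scene [[0.607, 0.638, -0.474, 1.13], [0.795, -0.485, 0.365, -0.519], [0.004, -0.598, -0.801, 1.219]]
swing_arm 0.77 [313. 238.] 229 [ 0.585 -0.143  0.193]
swing_arm 0.72 [373. 174.] 861 [0.465 0.214 0.071]
planter_grip 0.84 [374. 175.] 885 [0.465 0.214 0.07 ]
planter_grip 0.76 [347. 125.] 1924 [0.231 0.284 0.091]
planter_grip 0.58 [387. 217.] 615 [0.603 0.14  0.049]
planter_loop 0.76 [377. 176.] 817 [0.464 0.212 0.071]
planter_loop 0.71 [334. 263.] 1761 [ 0.627 -0.097  0.013]
planter_loop 0.66 [347. 128.] 1883 [0.231 0.283 0.09 ]
planter_loop 0.61 [389. 215.] 636 [0.604 0.14  0.048]
carton_a 0.97 [431. 208.] 721 [0.68  0.276 0.069]
carton_a 0.67 [453. 191.] 622 [0.661 0.395 0.069]
card_box 0.67 [210. 279.] 1146 [ 0.438 -0.418  0.029]
candle 0.74 [323. 207.] 246 [0.437 0.025 0.032]
dish 0.61 [267. 260.] 795 [ 0.468 -0.239  0.012]
ring_cone 0.73 [422. 242.] 234 [0.73  0.185 0.02 ]
top [[-0.02, -0.989, 0.15, 0.299], [-1.0, 0.018, -0.011, 0.01], [0.008, -0.15, -0.989, 1.387]]
swing_arm 0.83 [381. 161.] 270 [ 0.587 -0.14   0.195]
planter_grip 0.9 [220. 307.] 2042 [0.208 0.281 0.111]

[... 232 characters left out ...]
.63 [224. 311.] 2012 [0.206 0.281 0.111]
carton_a 0.93 [186. 151.] 836 [0.646 0.412 0.074]
card_box 0.78 [468. 222.] 1183 [ 0.43  -0.411  0.03 ]
card_box 0.37 [228. 141.] 770 [0.664 0.287 0.074]
card_box 0.25 [250. 215.] 1168 [0.454 0.228 0.08 ]
candle 0.52 [318. 226.] 317 [0.425 0.031 0.035]
dish 0.92 [408. 209.] 1056 [ 0.474 -0.241  0.014]
dish 0.49 [183. 153.] 804 [0.645 0.413 0.074]
dish 0.16 [386. 163.] 189 [ 0.578 -0.157  0.195]
ring_cone 0.83 [264. 130.] 246 [0.715 0.192 0.02 ]
ring_cone 0.48 [245. 217.] 1174 [0.455 0.229 0.08 ]
ring_cone 0.24 [184. 155.] 838 [0.645 0.412 0.074]
[0.19217776 0.54195461 0.23128673] [3.38328566e-06 1.69580003e-01 9.85516424e-01 6.29027821e-06] 1.0 0.0187
```

Run:
```python
import numpy as np,cv2
d=np.load("/tmp/c.npz")
a=d["a"][60:330,170:490,::-1]; b=d["b"][80:360,150:500,::-1]
cv2.imwrite("pics/s1.png",cv2.resize(a,None,fx=2.2,fy=2.2,interpolation=2)); cv2.imwrite("pics/t1.png",cv2.resize(b,None,fx=2.1,fy=2.1,interpolation=2))
```

```text
(no output)
```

View pics/s1.png

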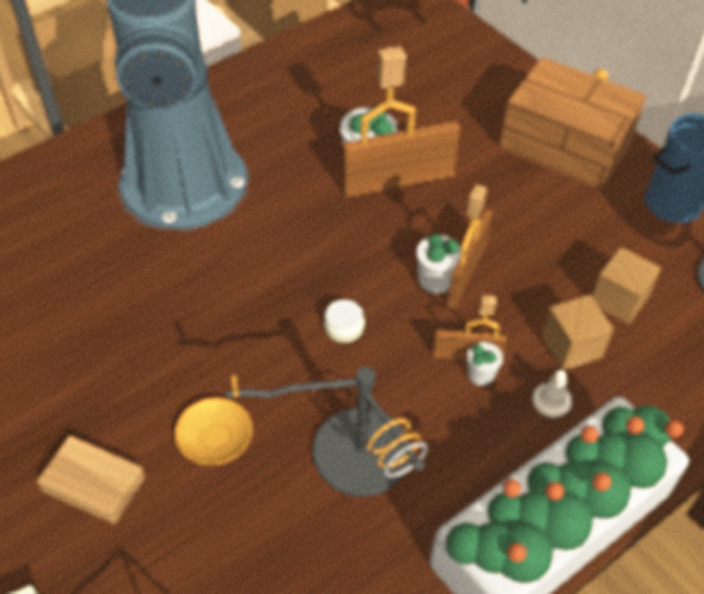

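View pics/t1.png

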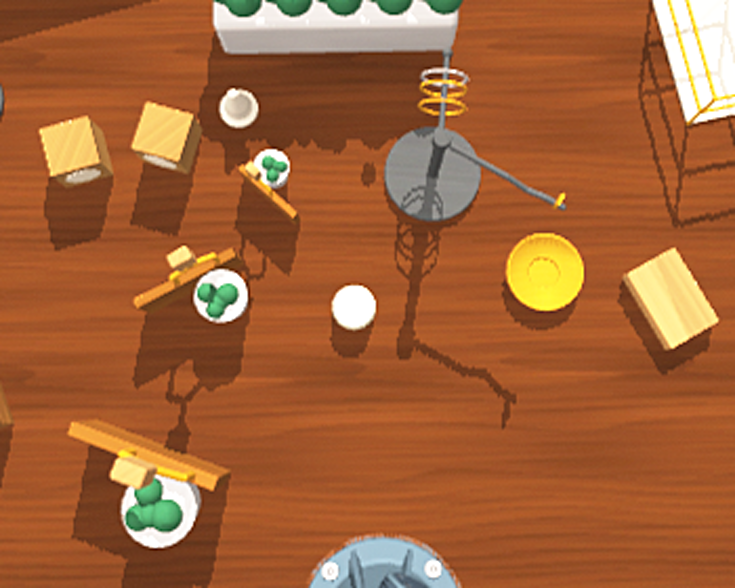

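The first picture (scene) shows three planters at scene pixels (347,125) large, (374,175) middle and (387,217) small. In the top view they are at (220,307), (250,215) and (280,163). I'll take the middle one, and check that its grip top is about 215 mm up. The prong is swung to -y, with its gate at about (276,236) in the scene picture.

Run:
```python
import numpy as np,cv2
d=np.load("/tmp/c.npz")
for n in("wa","wb"):
    w=d[n].reshape(-1,3); w=w[~np.isnan(w[:,0])]
    def box(x0,x1,y0,y1,z0,z1):
        return w[(w[:,0]>x0)&(w[:,0]<x1)&(w[:,1]>y0)&(w[:,1]<y1)&(w[:,2]>z0)&(w[:,2]<z1)]
    print(n)
    for nm,c in(("mid",(.38,.56,.13,.36)),("small",(.56,.68,.08,.22)),("large",(.1,.36,.15,.42))):
        p=box(*c,.02,.4); z=p[:,2].max(); g=p[p[:,2]>z-.012]; print(nm,"top",z.round(3),g.mean(0).round(4),len(g), np.ptp(g,0).round(3))
    p=box(.38,.56,.13,.36,.176,.205);print("grip body",p.mean(0).round(4),p.min(0).round(3),p.max(0).round(3),len(p))
    p=box(.38,.56,.13,.36,.068,.09);c,s,v=np.linalg.svd(p-p.mean(0),full_matrices=False);print("board-ish",p.mean(0).round(4),v[0].round(3))
    p=box(.38,.56,.13,.36,.095,.165);c,s,v=np.linalg.svd(p-p.mean(0),full_matrices=False);print("loop",p.mean(0).round(4),len(p),v[0].round(3),v[1].round(3))
    for q in (box(.45,.75,-.3,.05,.198,.23),): 
        for r in q[q[:,2].argsort()][::-1][::3][:25]:print(r.round(4),end=' ')
        print()
    q=box(.45,.66,-.3,-.06,.172,.199)
    q=q[np.argsort(q[:,1])];print("prong",len(q));print(q[::8].round(3).tolist())
```

```text
wa
mid top 0.218 [0.4767 0.2368 0.2132] 41 [0.023 0.027 0.01 ]
small top 0.155 [0.599  0.157  0.1482] 22 [0.022 0.016 0.011]
large top 0.291 [0.2264 0.2751 0.2865] 71 [0.036 0.041 0.012]
grip body [0.4814 0.2315 0.1902] [0.472 0.223 0.177] [0.49  0.253 0.205] 44
board-ish [0.4565 0.2245 0.0784] [ 0.135 -0.989 -0.065]
loop [0.4797 0.2312 0.1254] 63 [ 0.443 -0.896 -0.025] [-0.005  0.026 -1.   ]
[ 0.5429 -0.2299  0.2233] [ 0.5384 -0.2273  0.2204] [ 0.5446 -0.2317  0.2172] [ 0.541  -0.2295  0.2156] [ 0.545  -0.2294  0.2104] [ 0.6314 -0.0913  0.2077] [ 0.6228 -0.0916  0.2076] [ 0.6216 -0.0871  0.2071] [ 0.6305 -0.08    0.2063] [ 0.6166 -0.076   0.2061] [ 0.6208 -0.0758  0.2059] [ 0.6184 -0.0952  0.2056] [ 0.6199 -0.0928  0.2052] [ 0.6283 -0.0924  0.205 ] [ 0.609  -0.0842  0.2045] [ 0.6166 -0.0902  0.204 ] [ 0.6243 -0.0856  0.2038] [ 0.6318 -0.0808  0.2035] [ 0.6222 -0.0875  0.2032] [ 0.5353 -0.2236  0.203 ] [ 0.6261 -0.0763  0.2026] [ 0.6321 -0.0846  0.2024] [ 0.6091 -0.0807  0.2015] [ 0.6291 -0.0929  0.2013] [ 0.6269 -0.0947  0.2003] 
prong 198
[[0.537, -0.239, 0.194], [0.538, -0.233, 0.
[... 1525 characters left out ...]
172 -0.0728  0.2045] [ 0.6253 -0.0836  0.2041] [ 0.6092 -0.0831  0.2038] 
prong 201
[[0.534, -0.237, 0.192], [0.531, -0.231, 0.196], [0.541, -0.22, 0.198], [0.54, -0.214, 0.19], [0.551, -0.209, 0.192], [0.545, -0.203, 0.191], [0.55, -0.197, 0.184], [0.555, -0.192, 0.183], [0.56, -0.186, 0.187], [0.561, -0.179, 0.184], [0.57, -0.173, 0.191], [0.576, -0.167, 0.192], [0.575, -0.162, 0.197], [0.578, -0.157, 0.195], [0.581, -0.149, 0.193], [0.589, -0.144, 0.196], [0.584, -0.138, 0.194], [0.595, -0.131, 0.193], [0.597, -0.126, 0.195], [0.598, -0.12, 0.194], [0.601, -0.113, 0.191], [0.606, -0.108, 0.193], [0.608, -0.102, 0.195], [0.61, -0.095, 0.189], [0.651, -0.087, 0.172], [0.617, -0.073, 0.197]]
```

```bash
cat >> h.py <<'E'
from scipy.spatial.transform import Rotation as R, Slerp
def pose():
    o=ctrl.get_obs(); q=o["eef_rot"]; return np.array(o["eef_pos"]),R.from_quat([q[1],q[2],q[3],q[0]])
def down(yaw): # tool x at yaw deg, z down
    return R.from_euler("z",yaw,degrees=True)*R.from_euler("x",180,degrees=True)
def rows(wps,jaw,p=None,r=None):
    """wps: (pos, Rotation or None, n rows); prints rows grouped by 5"""
    if p is None: p,r=pose()
    k=0
    for pos,rr,n in wps:
        rr=r if rr is None else rr; pos=np.array(pos,float); s=Slerp([0,1],R.concatenate([r,rr]))
        p0=p
        for i in range(1,n+1):
            p1=p0+(pos-p0)*i/n; r1=s(i/n)
            print(k//5,jaw,(r.inv().apply(p1-p)*1000).round(1).tolist(),(r.inv()*r1).as_rotvec(degrees=True).round(2).tolist()); p,r=p1,r1; k+=1
E
python3 - <<'E'
from h import *
piv=np.array([.621,-.083])
A=lambda psi,z=.165:[*(piv+.147*np.array([np.cos(np.radians(psi)),np.sin(np.radians(psi))])),z]
p,r=pose();print(R.as_euler(r,"xyz",degrees=True))
rows([([.25,.45,.36],None,3),([.45,0,.36],None,8),([*A(-102)[:2],.3],None,4),(A(-102),None,5)]+[(A(a),None,1) for a in(-110,-118,-126,-134,-142,-150,-157,-162,-166,-170)],0)
E
```

```text
[1.79999224e+02 2.59845320e-04 1.60473199e+02]
0 0 [-28.4, -22.4, -42.9] [0.0, 0.0, 0.0]
0 0 [-28.4, -22.4, -42.9] [0.0, 0.0, 0.0]
0 0 [-28.4, -22.4, -42.9] [0.0, 0.0, 0.0]
0 0 [-42.4, -44.7, -0.0] [0.0, 0.0, 0.0]
0 0 [-42.4, -44.7, -0.0] [0.0, 0.0, 0.0]
1 0 [-42.4, -44.7, -0.0] [0.0, 0.0, 0.0]
1 0 [-42.4, -44.7, -0.0] [0.0, 0.0, 0.0]
1 0 [-42.4, -44.7, -0.0] [0.0, 0.0, 0.0]
1 0 [-42.4, -44.7, -0.0] [0.0, 0.0, 0.0]
1 0 [-42.4, -44.7, -0.0] [0.0, 0.0, 0.0]
2 0 [-42.4, -44.7, -0.0] [0.0, 0.0, 0.0]
2 0 [-52.0, -41.7, 15.0] [0.0, 0.0, 0.0]
2 0 [-52.0, -41.7, 15.0] [0.0, 0.0, 0.0]
2 0 [-52.0, -41.7, 15.0] [0.0, 0.0, 0.0]
2 0 [-52.0, -41.7, 15.0] [0.0, 0.0, 0.0]
3 0 [0.0, -0.0, 27.0] [0.0, 0.0, 0.0]
3 0 [0.0, -0.0, 27.0] [0.0, 0.0, 0.0]
3 0 [0.0, -0.0, 27.0] [0.0, 0.0, 0.0]
3 0 [0.0, -0.0, 27.0] [0.0, 0.0, 0.0]
3 0 [0.0, -0.0, 27.0] [0.0, 0.0, 0.0]
4 0 [20.5, -1.3, -0.0] [0.0, 0.0, 0.0]
4 0 [20.4, 1.6, -0.0] [0.0, 0.0, 0.0]
4 0 [20.0, 4.4, -0.0] [0.0, 0.0, 0.0]
4 0 [19.2, 7.2, 0.0] [0.0, 0.0, 0.0]
4 0 [18.0, 9.8, 0.0] [0.0, 0.0, 0.0]
5 0 [16.5, 12.2, 0.0] [0.0, 0.0, 0.0]
5 0 [12.9, 12.5, 0.0] [0.0, 0.0, 0.0]
5 0 [8.2, 9.8, 0.0] [0.0, 0.0, 0.0]
5 0 [6.0, 8.4, 0.0] [0.0, 0.0, 0.0]
5 0 [5.4, 8.7, 0.0] [0.0, 0.0, 0.0]
```

Emit:
apply_moves(moves=[{"jaw": 0, "offset": [-28.4, -22.4, -42.9], "rot": [0, 0, 0]}, {"jaw": 0, "offset": [-28.4, -22.4, -42.9], "rot": [0, 0, 0]}, {"jaw": 0, "offset": [-28.4, -22.4, -42.9], "rot": [0, 0, 0]}, {"jaw": 0, "offset": [-42.4, -44.7, 0], "rot": [0, 0, 0]}, {"jaw": 0, "offset": [-42.4, -44.7, 0], "rot": [0, 0, 0]}])

```text
time_s: 1.62
eef_pos: [0.3006, 0.3362, 0.3608]
eef_rot: [0.001, 0.169, 0.986, 0.001]
wrist_force: [1.0, 0.2, -1.1]
opening: 0.002
grasp_force: 0.0
```

Emit:
apply_moves(moves=[{"jaw": 0, "offset": [-42.4, -44.7, 0], "rot": [0, 0, 0]}, {"jaw": 0, "offset": [-42.4, -44.7, 0], "rot": [0, 0, 0]}, {"jaw": 0, "offset": [-42.4, -44.7, 0], "rot": [0, 0, 0]}, {"jaw": 0, "offset": [-42.4, -44.7, 0], "rot": [0, 0, 0]}, {"jaw": 0, "offset": [-42.4, -44.7, 0], "rot": [0, 0, 0]}])

```text
time_s: 2.25
eef_pos: [0.4256, 0.054, 0.3604]
eef_rot: [0.001, 0.17, 0.985, 0.0]
wrist_force: [0.6, 0.6, 0.3]
opening: 0.005
grasp_force: 0.0
```

Emit:
apply_moves(moves=[{"jaw": 0, "offset": [-42.4, -44.7, 0], "rot": [0, 0, 0]}, {"jaw": 0, "offset": [-52, -41.7, 15], "rot": [0, 0, 0]}, {"jaw": 0, "offset": [-52, -41.7, 15], "rot": [0, 0, 0]}, {"jaw": 0, "offset": [-52, -41.7, 15], "rot": [0, 0, 0]}, {"jaw": 0, "offset": [-52, -41.7, 15], "rot": [0, 0, 0]}])

```text
time_s: 2.88
eef_pos: [0.5794, -0.2096, 0.3047]
eef_rot: [0.0, 0.17, 0.985, 0.0]
wrist_force: [1.2, -0.1, 0.2]
opening: 0.001
grasp_force: 0.0
```

Emit:
apply_moves(moves=[{"jaw": 0, "offset": [0, 0, 27], "rot": [0, 0, 0]}, {"jaw": 0, "offset": [0, 0, 27], "rot": [0, 0, 0]}, {"jaw": 0, "offset": [0, 0, 27], "rot": [0, 0, 0]}, {"jaw": 0, "offset": [0, 0, 27], "rot": [0, 0, 0]}, {"jaw": 0, "offset": [0, 0, 27], "rot": [0, 0, 0]}])

```text
time_s: 3.5
eef_pos: [0.5785, -0.2077, 0.1692]
eef_rot: [-0.0, 0.17, 0.986, -0.0]
wrist_force: [0.4, 0.5, -0.0]
opening: 0.005
grasp_force: 0.0
```

Emit:
apply_moves(moves=[{"jaw": 0, "offset": [20.5, -1.3, 0], "rot": [0, 0, 0]}, {"jaw": 0, "offset": [20.4, 1.6, 0], "rot": [0, 0, 0]}, {"jaw": 0, "offset": [20, 4.4, 0], "rot": [0, 0, 0]}, {"jaw": 0, "offset": [19.2, 7.2, 0], "rot": [0, 0, 0]}, {"jaw": 0, "offset": [18, 9.8, 0], "rot": [0, 0, 0]}])

```text
time_s: 4.12
eef_pos: [0.4937, -0.1547, 0.1707]
eef_rot: [0.001, 0.17, 0.985, -0.0]
wrist_force: [2.7, -0.9, 0.2]
opening: 0.002
grasp_force: 1.1
```

Run:
```python
from h import *
piv=np.array([.621,-.083])
A=lambda psi,z=.165:[*(piv+.147*np.array([np.cos(np.radians(psi)),np.sin(np.radians(psi))])),z]
rows([(A(a),None,1) for a in(-154,-157,-160,-163,-166,-168,-170,-172,-174,-176)],0)
im,d,w=cloud("top");save("pics/t2.png",cv2.resize(im[80:280,240:480],None,fx=3,fy=3))
w=w.reshape(-1,3);q=w[(abs(w[:,0]-.55)<.12)&(abs(w[:,1]+.12)<.12)&(w[:,2]>.18)&(w[:,2]<.2)];
```

```text
0 0 [7.0, 5.2, 5.7] [0.0, 0.0, 0.0]
0 0 [5.4, 5.5, -0.0] [0.0, 0.0, 0.0]
0 0 [5.1, 5.8, -0.0] [0.0, 0.0, 0.0]
0 0 [4.7, 6.1, -0.0] [0.0, 0.0, 0.0]
0 0 [4.4, 6.3, -0.0] [0.0, 0.0, 0.0]
1 0 [2.8, 4.3, -0.0] [0.0, 0.0, 0.0]
1 0 [2.6, 4.4, -0.0] [0.0, 0.0, 0.0]
1 0 [2.5, 4.5, -0.0] [0.0, 0.0, 0.0]
1 0 [2.3, 4.6, -0.0] [0.0, 0.0, 0.0]
1 0 [2.1, 4.7, -0.0] [0.0, 0.0, 0.0]
```

View pics/t2.png

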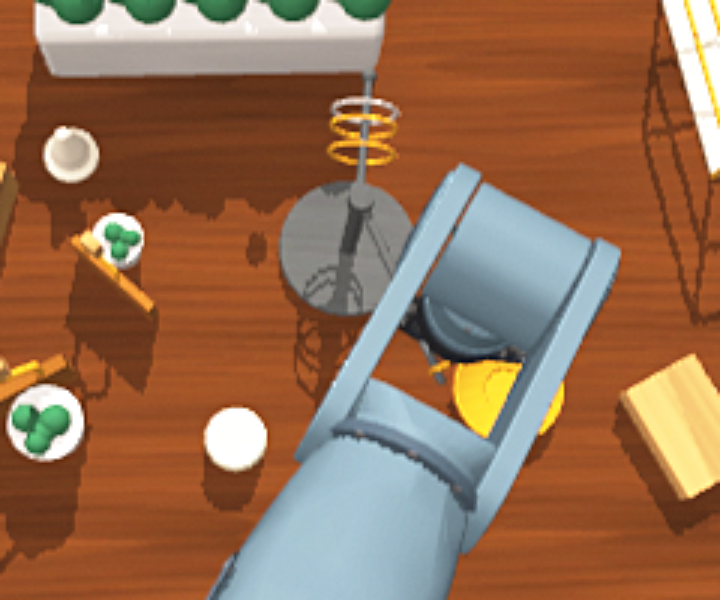

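The prong is moving with the finger: it now runs from crop (362,195) to (438,375). The fixed prong points slightly to the right of +x, so about 25-30° of swing is left.

Emit:
apply_moves(moves=[{"jaw": 0, "offset": [7, 5.2, 3], "rot": [0, 0, 0]}, {"jaw": 0, "offset": [5.4, 5.5, 0], "rot": [0, 0, 0]}, {"jaw": 0, "offset": [5.1, 5.8, 0], "rot": [0, 0, 0]}, {"jaw": 0, "offset": [4.7, 6.1, 0], "rot": [0, 0, 0]}, {"jaw": 0, "offset": [4.4, 6.3, 0], "rot": [0, 0, 0]}])

```text
time_s: 4.8
eef_pos: [0.4778, -0.1179, 0.167]
eef_rot: [-0.0, 0.17, 0.986, -0.0]
wrist_force: [1.3, -1.5, 0.9]
opening: -0.001
grasp_force: 0.9
```

Emit:
apply_moves(moves=[{"jaw": 0, "offset": [2.8, 4.3, 0], "rot": [0, 0, 0]}, {"jaw": 0, "offset": [2.6, 4.4, 0], "rot": [0, 0, 0]}, {"jaw": 0, "offset": [2.5, 4.5, 0], "rot": [0, 0, 0]}, {"jaw": 0, "offset": [2.3, 4.6, 0], "rot": [0, 0, 0]}, {"jaw": 0, "offset": [2.1, 4.7, 0], "rot": [0, 0, 0]}])

```text
time_s: 5.42
eef_pos: [0.4738, -0.0927, 0.1671]
eef_rot: [0.0, 0.17, 0.986, -0.0]
wrist_force: [1.6, -2.1, 0.4]
opening: 0.005
grasp_force: 0.9
```

Still friction-level force; keep going in small steps along +y.

Emit:
apply_moves(moves=[{"jaw": 0, "offset": [1.3, 3.8, 0], "rot": [0, 0, 0]}, {"jaw": 0, "offset": [1.3, 3.8, 0], "rot": [0, 0, 0]}, {"jaw": 0, "offset": [1.3, 3.8, 0], "rot": [0, 0, 0]}, {"jaw": 0, "offset": [0.6, 1.9, 0], "rot": [0, 0, 0]}, {"jaw": 0, "offset": [0.6, 1.9, 0], "rot": [0, 0, 0]}])

```text
time_s: 6.05
eef_pos: [0.4743, -0.0852, 0.1677]
eef_rot: [0.002, 0.17, 0.985, -0.008]
wrist_force: [-0.9, -41.5, -9.1]
opening: 0.001
grasp_force: 19.9
```

Stop reached (force jumped to 41 N). I'll back off, rise, and head towards the planter while staying out of view of the prong.

Emit:
apply_moves(moves=[{"jaw": 0, "offset": [-4, -12, 0], "rot": [0, 0, 0]}, {"jaw": 0, "offset": [-12, -34, 0], "rot": [0, 0, 0]}, {"jaw": 0, "offset": [0, 0, -55], "rot": [0, 0, 0]}, {"jaw": 0, "offset": [0, 0, -60], "rot": [0, 0, 0]}, {"jaw": 0, "offset": [0, 0, -55], "rot": [0, 0, 0]}])

```text
time_s: 6.68
eef_pos: [0.4733, -0.125, 0.3387]
eef_rot: [-0.001, 0.17, 0.986, 0.001]
wrist_force: [-0.0, -1.2, -0.5]
opening: -0.002
grasp_force: 0.0
```

Emit:
apply_moves(moves=[{"jaw": 0, "offset": [18, 55, 0], "rot": [0, 0, -9.4]}, {"jaw": 0.8, "offset": [15, 58, 0], "rot": [0, 0, -9.4]}, {"jaw": 0.8, "offset": [8, 60, 0], "rot": [0, 0, -9.4]}, {"jaw": 0.8, "offset": [-2, 60, 0], "rot": [0, 0, -9.4]}, {"jaw": 0.8, "offset": [-12, 58, 0], "rot": [0, 0, -9.4]}])

```text
time_s: 7.3
eef_pos: [0.4485, 0.1728, 0.3368]
eef_rot: [-0.001, -0.24, 0.971, 0.0]
wrist_force: [1.0, 0.6, 0.1]
opening: 0.8
grasp_force: 0.0
```

Run:
```python
from h import *
p,r=pose();o=ctrl.get_obs();print(p,r.as_euler("xyz",degrees=True),np.round(o["q"],2))
W=[]
for n in("top","scene"):
    im,d,w=cloud(n);
    if n=="scene":save("pics/s3.png",cv2.resize(im[130:330,230:470],None,fx=3,fy=3))
    w=w.reshape(-1,3)
    q=w[(w[:,0]>.42)&(w[:,0]<.61)&(abs(w[:,1]+.08)<.12)&(w[:,2]>.17)&(w[:,2]<.205)]
    c=q.mean(0);s=np.linalg.svd(q-c,full_matrices=False)[2][0];print(n,len(q),c.round(4),s.round(3),q.min(0).round(3),q.max(0).round(3), np.degrees(np.arctan2(s[1],s[0])))
    q=w[(w[:,0]>.42)&(w[:,0]<.52)&(abs(w[:,1]+.08)<.12)&(w[:,2]>.205)&(w[:,2]<.23)];print("gate",len(q),q.mean(0))
    q=w[(w[:,0]>.59)&(w[:,0]<.65)&(abs(w[:,1]+.08)<.05)&(w[:,2]>.2)&(w[:,2]<.23)];print("collar",len(q),q.mean(0),q.min(0),q.max(0))
    q=w[(w[:,0]>.39)&(w[:,0]<.55)&(abs(w[:,1]-.24)<.1)&(w[:,2]>.175)&(w[:,2]<.23)];print("grip",len(q),q.mean(0),q.min(0),q.max(0))
```

```text
[0.44846945 0.17275767 0.33683772] [ 1.79939080e+02 -5.07069618e-02 -1.52196973e+02] [ 0.12 -0.11  1.69  0.    1.56 -1.94]
top 188 [ 0.5295 -0.0742  0.1926] [-0.995  0.102 -0.018] [ 0.444 -0.087  0.182] [ 0.61  -0.063  0.205] 174.1260357689107
gate 14 [ 0.45607112 -0.06569069  0.21991868]
collar 66 [ 0.61958831 -0.08362665  0.20585739] [ 0.60826694 -0.09399499  0.20018573] [ 0.63044576 -0.07259463  0.21038387]<stdin>:12: RuntimeWarning: Mean of empty slice.
  ret = um.true_divide(
Traceback (most recent call last):
ValueError: zero-size array to reduction operation minimum which has no identity
```

Run:
```python
from h import *
im,d,w=cloud("scene"); 
a=cv2.resize(im[130:260,260:460],None,fx=2,fy=2,interpolation=2)
wi,wd=ctrl.camera("wrist"); np.savez("/tmp/w.npz",wi=wi,wd=wd)
b=cv2.resize(wi,(400,250)); save("pics/s3.png",np.vstack([a,b])); print(ctrl.camera_params("wrist")["mount"],ctrl.camera_params("wrist")["K"])
w=w.reshape(-1,3)
q=w[(w[:,0]>.42)&(w[:,0]<.52)&(abs(w[:,1]-.24)<.06)&(w[:,2]>.175)&(w[:,2]<.223)];print("grip",len(q),q.mean(0),q.min(0),q.max(0))
q=w[(w[:,0]>.42)&(w[:,0]<.61)&(abs(w[:,1]+.08)<.12)&(w[:,2]>.17)&(w[:,2]<.205)]
c=q.mean(0);s=np.linalg.svd(q-c,full_matrices=False)[2][0];print(len(q),c.round(4),s.round(3))
```

```text
[[-2.54976482e-04 -9.54161651e-01 -2.99291627e-01  7.65462916e-02]
 [ 9.99999966e-01 -2.61356343e-04 -1.87117614e-05  1.54270600e-03]
 [-6.03677201e-05 -2.99291622e-01  9.54161685e-01 -1.43557149e-01]
 [ 0.00000000e+00  0.00000000e+00  0.00000000e+00  1.00000000e+00]] [[309.70691629   0.         319.93278701]
 [  0.         309.70691629 197.60379667]
 [  0.           0.           1.        ]]
grip 88 [0.47930181 0.23394943 0.20141937] [0.46424215 0.22300522 0.17520502] [0.49028621 0.25075323 0.2173304 ]
134 [ 0.525  -0.0758  0.1911] [ 0.994 -0.113  0.006]
```

View pics/s3.png

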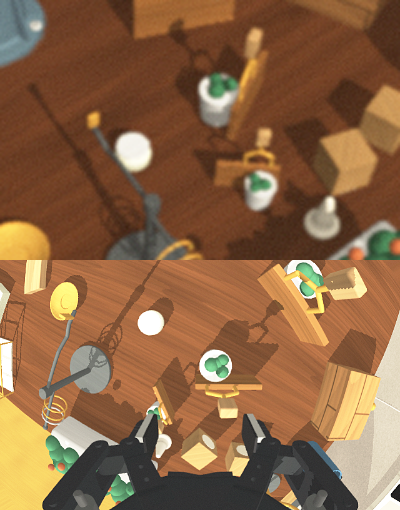

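The prong is out: in the top half it runs from the post (150,205) to the gate (92,120). The middle planter (grip at (253,40)) stands between the larger and smaller ones. In the wrist view its grip is at (228,405) and its board is parallel to the finger line.

```bash
cat >> h.py <<'E'
def wcloud(wd,p,r):
    P=ctrl.camera_params("wrist");K=np.array(P["K"]);M=np.array(P["mount"])
    v,u=np.mgrid[:400,:640]; x=(u-K[0,2])/K[0,0];y=(v-K[1,2])/K[1,1];t=np.hypot(x,y)+1e-9
    s=np.tan(np.minimum(t,1.4))/t; c=np.stack([x*s*wd,y*s*wd,wd],-1); c[(wd<=0)|(t>1.4)]=np.nan
    return r.apply((c@M[:3,:3].T+M[:3,3]).reshape(-1,3))+p
E
python3 - <<'E'
from h import *
p,r=pose();w=wcloud(np.load("/tmp/w.npz")["wd"],p,r)
for z0,z1 in((.205,.225),(.176,.2),(.1,.165),(.075,.09),(-.01,.01)):
    q=w[(abs(w[:,0]-.475)<.09)&(abs(w[:,1]-.235)<.11)&(w[:,2]>z0)&(w[:,2]<z1)]
    if len(q)<5: print(z0,len(q)); continue
    c=q.mean(0);m,_,_=None,None,None
    (cx,cy),sz,an=cv2.minAreaRect((q[:,:2]*1000).astype(np.float32))
    print(z0,len(q),c.round(4),np.round([cx,cy,*sz,an],1),np.linalg.svd((q-c)[:,:2],full_matrices=False)[2][0].round(3),q[:,2].max().round(4))
E
```

```text
0.205 566 [0.4728 0.2374 0.2143] [473.7 238.7  17.9  27.8  26.4] [-0.455  0.891] 0.2172
0.176 287 [0.469  0.2332 0.1885] [470.3 233.3  13.   31.3  54.8] [-0.638  0.77 ] 0.1997
0.1 435 [0.4737 0.2369 0.1313] [474.1 238.6   8.9  67.2  27.9] [-0.46   0.888] 0.1597
0.075 2163 [0.4521 0.2358 0.0835] [438.1 242.2  75.9 149.3  27.9] [-0.133  0.991] 0.0899
-0.01 8927 [0.4672 0.2138 0.0008] [475.  235.  180.  219.9   0. ] [-0.389  0.921] 0.01
```

Run:
```python
from h import *
rows([([.4738,.2386,.30],down(-152.2),2),([.4738,.2386,.173],down(-152.2),3)],0.8)
```

```text
0 0.8 [-26.6, 22.9, 18.3] [0.04, -0.04, 0.0]
0 0.8 [-26.5, 22.9, 18.3] [0.04, -0.04, 0.0]
0 0.8 [0.0, -0.0, 42.3] [-0.0, 0.0, 0.0]
0 0.8 [0.0, -0.0, 42.3] [-0.0, 0.0, 0.0]
0 0.8 [0.0, -0.0, 42.3] [-0.0, 0.0, 0.0]
```

Emit:
apply_moves(moves=[{"jaw": 0.8, "offset": [-26.6, 22.9, 18.3], "rot": [0, 0, 0]}, {"jaw": 0.8, "offset": [-26.5, 22.9, 18.3], "rot": [0, 0, 0]}, {"jaw": 0.8, "offset": [0, 0, 30], "rot": [0, 0, 0]}, {"jaw": 0.8, "offset": [0, 0, 20], "rot": [0, 0, 0]}, {"jaw": 0.8, "offset": [0, 0, 0], "rot": [0, 0, 0]}])

```text
time_s: 8.07
eef_pos: [0.4747, 0.2342, 0.2484]
eef_rot: [-0.003, -0.236, 0.972, -0.0]
wrist_force: [-1.4, 0.2, 0.3]
opening: 0.797
grasp_force: 0.0
```

Run:
```python
from h import *
rows([([.4738,.2386,.173],down(-152.2),3)],0.8)
```

```text
0 0.8 [-0.5, 1.4, 25.1] [0.02, -0.09, -0.15]
0 0.8 [-0.5, 1.4, 25.1] [0.02, -0.09, -0.15]
0 0.8 [-0.5, 1.4, 25.1] [0.02, -0.09, -0.15]
```

Emit:
apply_moves(moves=[{"jaw": 0.8, "offset": [-1.5, 4, 25], "rot": [0, 0, 0]}, {"jaw": 0.8, "offset": [0, 0, 25], "rot": [0, 0, 0]}, {"jaw": 0.8, "offset": [0, 0, 25], "rot": [0, 0, 0]}, {"jaw": 0.8, "offset": [0, 0, 0], "rot": [0, 0, 0]}, {"jaw": 0.8, "offset": [0, 0, 0], "rot": [0, 0, 0]}])

```text
time_s: 8.7
eef_pos: [0.4763, 0.2397, 0.1772]
eef_rot: [0.001, -0.237, 0.972, -0.0]
wrist_force: [0.3, 0.1, -0.2]
opening: 0.797
grasp_force: 0.0
```

Run:
```python
from h import *
p,r=pose();print(p,r.as_euler("xyz",degrees=True));rows([([.4738,.2386,.173],down(-152.2),1)],0.8)
```

```text
[0.47631413 0.23965508 0.1771751 ] [-1.79972044e+02  1.13626001e-01 -1.52581863e+02]
0 0.8 [2.7, 0.2, 4.2] [-0.03, 0.11, -0.38]
```

Emit:
apply_moves(moves=[{"jaw": 0.8, "offset": [2.5, 0, 4], "rot": [0, 0, -0.4]}, {"jaw": 0.42, "offset": [0, 0, 0], "rot": [0, 0, 0]}, {"jaw": 0.3, "offset": [0, 0, 0], "rot": [0, 0, 0]}, {"jaw": 0, "offset": [0, 0, 0], "rot": [0, 0, 0]}, {"jaw": 0, "offset": [0, 0, 0], "rot": [0, 0, 0]}])

```text
time_s: 9.32
eef_pos: [0.4733, 0.239, 0.1719]
eef_rot: [0.0, -0.241, 0.971, 0.0]
wrist_force: [-0.3, 1.7, 1.4]
opening: 0.32
grasp_force: 59.7
```

Emit:
apply_moves(moves=[{"jaw": 0, "offset": [0, 0, 0], "rot": [0, 0, 0]}, {"jaw": 0, "offset": [0, 0, -5], "rot": [0, 0, 0]}, {"jaw": 0, "offset": [0, 0, -15], "rot": [0, 0, 0]}, {"jaw": 0, "offset": [0, 0, -15], "rot": [0, 0, 0]}, {"jaw": 0, "offset": [0, 0, -15], "rot": [0, 0, 0]}])

```text
time_s: 9.95
eef_pos: [0.4732, 0.2387, 0.2229]
eef_rot: [0.0, -0.241, 0.971, -0.0]
wrist_force: [0.7, 0.2, -3.6]
opening: 0.322
grasp_force: 59.3
```

Run:
```python
from h import *
p,r=pose();o=ctrl.get_obs();print(p,r.as_euler("xyz",degrees=True),o["wrist_force"],o["torque"],o["opening"])
wi,wd=ctrl.camera("wrist");w=wcloud(wd,p,r);np.savez("/tmp/w2.npz",wd=wd,wi=wi)
save("pics/w2.png",wi)
# in tool frame at TCP
t=r.inv().apply(w-p)
q=t[(abs(t[:,0])<.06)&(abs(t[:,1])<.09)&(t[:,2]>.015)&(t[:,2]<.07)]
print(len(q),q.mean(0));
```

```text
[0.47320892 0.23870475 0.22293492] [-1.79984171e+02  3.85652733e-02 -1.52129430e+02] [ 0.69790047  0.22785493 -3.58179212] [ 0.02698485 -0.1242446  -0.01429585] 0.32190503445622937
1453 [0.00026206 0.00194795 0.03952054]
```

View pics/w2.png

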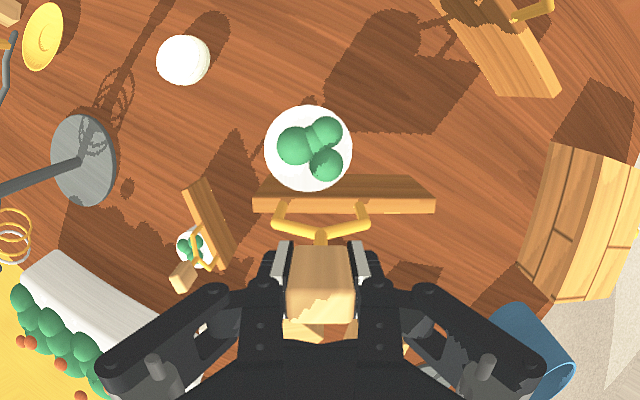

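The planter is held between the pads, with the loop below at (320,230). I'll measure its tilt in the hand.

Run:
```python
from h import *
p,r=pose();w=wcloud(np.load("/tmp/w2.npz")["wd"],p,r);t=r.inv().apply(w-p)
t=t[(abs(t[:,0])<.15)&(abs(t[:,1])<.12)]
q=t[(t[:,2]>.03)&(t[:,2]<.065)&(abs(t[:,1])<.045)&(abs(t[:,0])<.05)]
for a in np.arange(-.04,.041,.01):
    s=q[abs(q[:,1]-a)<.005]
    if len(s): print(a.round(3),len(s),"x",np.median(s[:,0]).round(4),"zmin",s[:,2].min().round(4))
for z in(.025,.035,.045,.055,.065,.08,.085,.09,.095,.1,.11):
    s=t[(abs(t[:,2]-z)<.003)&(abs(t[:,0])<.05)]
    if len(s): print(z,len(s),"x",s[:,0].min().round(4),np.median(s[:,0]).round(4),s[:,0].max().round(4),"y",s[:,1].min().round(3),s[:,1].max().round(3))
```

```text
-0.03 164 x 0.0016 zmin 0.0415
-0.02 192 x 0.0002 zmin 0.0356
-0.01 198 x 0.0004 zmin 0.0302
0.0 70 x 0.002 zmin 0.03
0.01 169 x 0.0004 zmin 0.03
0.02 188 x 0.0001 zmin 0.0332
0.03 233 x 0.0008 zmin 0.0396
0.04 8 x -0.0002 zmin 0.0463
0.025 53 x -0.0024 0.0018 0.0027 y -0.003 0.006
0.035 393 x -0.0052 0.0002 0.0028 y -0.018 0.022
0.045 263 x -0.0051 0.0003 0.0032 y -0.031 0.035
0.055 61 x -0.0014 0.0017 0.0025 y -0.031 0.035
0.065 60 x -0.0018 0.0016 0.0027 y -0.031 0.036
0.08 59 x -0.0024 0.0016 0.0431 y -0.031 0.035
0.085 3650 x -0.0088 0.0011 0.05 y -0.053 0.096
0.09 1793 x -0.0088 0.0299 0.05 y -0.053 0.095
0.095 759 x 0.0038 0.0058 0.05 y -0.053 0.096
0.1 2142 x 0.004 0.0213 0.05 y -0.051 0.095
0.11 290 x 0.0041 0.0048 0.0062 y -0.052 0.096
```

```bash
cat >> h.py <<'E'
PIV=np.array([.620,-.0834]); PHI=174
def tcp(r,z,pitch=0):
    "TCP for the wire peak at radius r, height z; pitch deg = foot towards the post"
    u=np.array([np.cos(np.radians(PHI)),np.sin(np.radians(PHI))])
    Rr=down(PHI)*R.from_euler("y",pitch,degrees=True)
    return np.array([*(PIV+r*u),z])-Rr.apply([0,.0015,.032]),Rr
E
python3 - <<'E'
from h import *
rows([(*tcp(.235,.25),10),(*tcp(.235,.206),5)],0)
print(tcp(.235,.206)[0],tcp(.235,.206,15)[1].apply([0,0,1]))
E
```

```text
0 0 [21.8, -22.3, -5.7] [0.0, 0.02, 3.39]
0 0 [20.4, -23.6, -5.7] [0.0, 0.02, 3.39]
0 0 [19.0, -24.8, -5.7] [0.0, 0.02, 3.39]
0 0 [17.5, -25.8, -5.7] [0.0, 0.02, 3.39]
0 0 [15.9, -26.8, -5.7] [0.0, 0.02, 3.39]
1 0 [14.3, -27.7, -5.7] [0.0, 0.02, 3.39]
1 0 [12.7, -28.5, -5.7] [0.0, 0.02, 3.39]
1 0 [11.0, -29.2, -5.7] [0.0, 0.02, 3.39]
1 0 [9.2, -29.8, -5.7] [0.0, 0.02, 3.39]
1 0 [7.4, -30.3, -5.7] [0.0, 0.02, 3.39]
2 0 [-0.0, -0.0, 8.8] [-0.0, -0.0, -0.0]
2 0 [0.0, 0.0, 8.8] [-0.0, -0.0, -0.0]
2 0 [-0.0, -0.0, 8.8] [-0.0, -0.0, -0.0]
2 0 [0.0, 0.0, 8.8] [-0.0, -0.0, -0.0]
2 0 [-0.0, -0.0, 8.8] [-0.0, -0.0, -0.0]
[ 0.38613056 -0.06032759  0.238     ] [-0.25740121  0.02705396 -0.96592583]
```

Emit:
apply_moves(moves=[{"jaw": 0, "offset": [21.8, -22.3, -5.7], "rot": [0, 0, 3.4]}, {"jaw": 0, "offset": [20.4, -23.6, -5.7], "rot": [0, 0, 3.4]}, {"jaw": 0, "offset": [19, -24.8, -5.7], "rot": [0, 0, 3.4]}, {"jaw": 0, "offset": [17.5, -25.8, -5.7], "rot": [0, 0, 3.4]}, {"jaw": 0, "offset": [15.9, -26.8, -5.7], "rot": [0, 0, 3.4]}])

```text
time_s: 10.62
eef_pos: [0.4286, 0.0882, 0.2507]
eef_rot: [0.0, -0.094, 0.996, -0.0]
wrist_force: [0.2, -1.0, -3.6]
opening: 0.32
grasp_force: 60.1
```

Emit:
apply_moves(moves=[{"jaw": 0, "offset": [14.3, -27.7, -5.7], "rot": [0, 0, 3.4]}, {"jaw": 0, "offset": [12.7, -28.5, -5.7], "rot": [0, 0, 3.4]}, {"jaw": 0, "offset": [11, -29.2, -5.7], "rot": [0, 0, 3.4]}, {"jaw": 0, "offset": [9.2, -29.8, -5.7], "rot": [0, 0, 3.4]}, {"jaw": 0, "offset": [7.4, -30.3, -5.7], "rot": [0, 0, 3.4]}])

```text
time_s: 11.25
eef_pos: [0.3843, -0.0613, 0.2792]
eef_rot: [0.001, 0.054, 0.999, -0.0]
wrist_force: [1.0, -0.2, -4.3]
opening: 0.317
grasp_force: 60.1
```

Emit:
apply_moves(moves=[{"jaw": 0, "offset": [0, 0, 9], "rot": [0, 0, 0]}, {"jaw": 0, "offset": [0, 0, 9], "rot": [0, 0, 0]}, {"jaw": 0, "offset": [0, 0, 9], "rot": [0, 0, 0]}, {"jaw": 0, "offset": [0, 0, 9], "rot": [0, 0, 0]}, {"jaw": 0, "offset": [0, 0, 0], "rot": [0, 0, 0]}])

```text
time_s: 11.88
eef_pos: [0.3841, -0.0597, 0.2414]
eef_rot: [-0.001, 0.053, 0.999, 0.0]
wrist_force: [-0.7, 1.0, -3.9]
opening: 0.32
grasp_force: 60.6
```

Run:
```python
from h import *
p,r=pose();o=ctrl.get_obs();print(p,r.as_euler("xyz",degrees=True),o["opening"])
wi,wd=ctrl.camera("wrist");w=wcloud(wd,p,r);t=r.inv().apply(w-p);save("pics/w3.png",wi)
t=t[(abs(t[:,1])<.12)]
for z in(.03,.035,.045,.055,.065,.08,.085,.09,.1):
    s=t[(abs(t[:,2]-z)<.003)&(abs(t[:,0])<.03)]
    if len(s): print(z,len(s),"x",s[:,0].min().round(4),np.median(s[:,0]).round(4),s[:,0].max().round(4),"y",s[:,1].min().round(3),s[:,1].max().round(3))
im,d,w=cloud("scene");save("pics/s4.png",cv2.resize(im[130:330,200:460],None,fx=3,fy=3,interpolation=2))
rows([(*tcp(.235,.206),1),(*tcp(.120,.206),20)],0)
```

```text
[ 0.38409304 -0.05971346  0.24138145] [ 1.79951194e+02 -1.25064290e-01  1.73929223e+02] 0.32033652435049914
0.03 279 x -0.0038 0.0009 0.0035 y -0.011 0.014
0.035 393 x -0.0047 0.0007 0.0035 y -0.019 0.023
0.045 262 x -0.0045 0.001 0.0034 y -0.032 0.035
0.055 64 x -0.0008 0.0023 0.0034 y -0.031 0.035
0.065 60 x -0.0014 0.0022 0.0035 y -0.031 0.034
0.08 53 x -0.0016 0.0014 0.003 y -0.032 0.034
0.085 3012 x -0.0092 0.0001 0.0297 y -0.054 0.096
0.09 791 x -0.0093 0.0055 0.03 y -0.054 0.096
0.1 1520 x 0.0041 0.0145 0.03 y -0.052 0.096
0 0 [-1.4, 0.0, 4.5] [0.0, -0.01, -0.09]
0 0 [-5.7, -0.0, -0.0] [-0.0, -0.0, -0.0]
0 0 [-5.8, 0.0, -0.0] [-0.0, -0.0, -0.0]
0 0 [-5.7, -0.0, -0.0] [-0.0, -0.0, -0.0]
0 0 [-5.7, -0.0, -0.0] [-0.0, -0.0, -0.0]
1 0 [-5.7, -0.0, -0.0] [-0.0, -0.0, -0.0]
1 0 [-5.7, -0.0, -0.0] [-0.0, -0.0, -0.0]
1 0 [-5.8, 0.0, -0.0] [-0.0, -0.0, -0.0]
1 0 [-5.7, -0.0, -0.0] [-0.0, -0.0, -0.0]
1 0 [-5.7, -0.0, -0.0] [-0.0, -0.0, -0.0]
2 0 [-5.7, -0.0, -0.0] [-0.0, -0.0, -0.0]
2 0 [-5.8, 0.0, -0.0] [-0.0, -0.0, 0.0]
2 0 [-5.7, 0.0, -0.0] [-0.0, -0.0, -0.0]
2 0 [-5.7, 0.0, -0.0] [-0.0, -0.0, -0.0]
2 0 [-5.7, 0.0, -0.0] [-0.0, -0.0, -0.0]
3 0 [-5.8, 0.0, -0.0] [-0.0, -0.0, -0.0]
3 0 [-5.7, 0.0, -0.0] [-0.0, -0.0, -0.0]
3 0 [-5.7, 0.0, -0.0] [-0.0, -0.0, -0.0]
3 0 [-5.8, 0.0, -0.0] [-0.0, -0.0, -0.0]
3 0 [-5.7, 0.0, -0.0] [-0.0, -0.0, -0.0]
4 0 [-5.7, 0.0, -0.0] [-0.0, -0.0, -0.0]
```

View pics/s4.png

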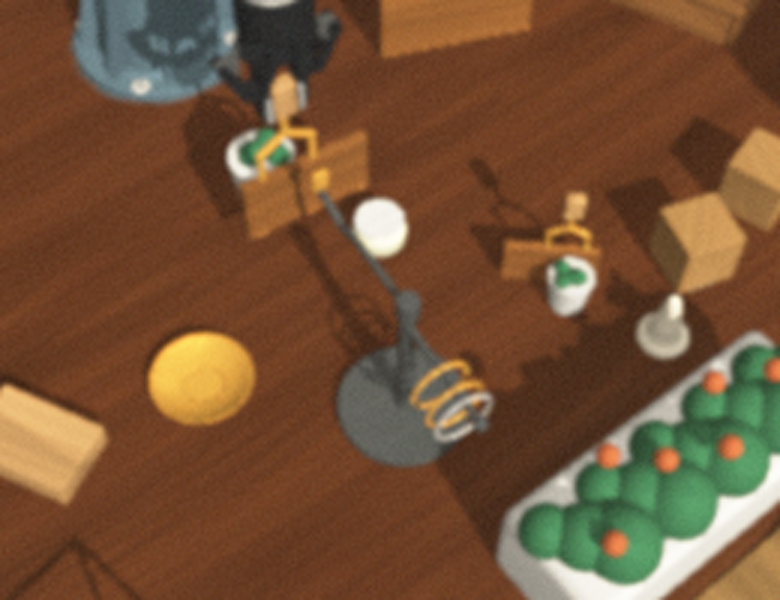

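The held planter is lined up with the prong: loop peak at (287,130), gate at (320,180). Next I'll slide it in along tool -x.

Emit:
apply_moves(moves=[{"jaw": 0, "offset": [-3, 0, 3.5], "rot": [0, 0, 0]}, {"jaw": 0, "offset": [-10, 0, 0], "rot": [0, 0, 0]}, {"jaw": 0, "offset": [-12, 0, 0], "rot": [0, 0, 0]}, {"jaw": 0, "offset": [-12, 0, 0], "rot": [0, 0, 0]}, {"jaw": 0, "offset": [-12, 0, 0], "rot": [0, 0, 0]}])

```text
time_s: 12.6
eef_pos: [0.4344, -0.0658, 0.239]
eef_rot: [-0.0, 0.053, 0.999, 0.0]
wrist_force: [0.6, -0.2, -3.3]
opening: 0.318
grasp_force: 60.6
```

Run:
```python
from h import *
p,r=pose();o=ctrl.get_obs();print(p,r.as_euler("xyz",degrees=True),o["wrist_force"])
rows([(*tcp(.121,.206),11)],0)
```

```text
[ 0.43439012 -0.06576089  0.23895722] [ 1.79996527e+02 -4.62475128e-03  1.73878911e+02] [ 0.56952473 -0.2416555  -3.26396762]
0 0 [-5.9, 0.0, 0.1] [0.0, -0.0, -0.01]
0 0 [-5.9, 0.0, 0.1] [0.0, -0.0, -0.01]
0 0 [-5.9, 0.0, 0.1] [0.0, -0.0, -0.01]
0 0 [-5.9, 0.0, 0.1] [0.0, -0.0, -0.01]
0 0 [-5.9, 0.0, 0.1] [0.0, -0.0, -0.01]
1 0 [-5.9, 0.0, 0.1] [0.0, -0.0, -0.01]
1 0 [-5.9, 0.0, 0.1] [0.0, -0.0, -0.01]
1 0 [-5.9, 0.0, 0.1] [0.0, -0.0, -0.01]
1 0 [-5.9, 0.0, 0.1] [0.0, -0.0, -0.01]
1 0 [-5.9, 0.0, 0.1] [0.0, -0.0, -0.01]
2 0 [-5.9, 0.0, 0.1] [0.0, -0.0, -0.01]
```

Emit:
apply_moves(moves=[{"jaw": 0, "offset": [-6, 0, 0], "rot": [0, 0, 0]}, {"jaw": 0, "offset": [-6, 0, 0], "rot": [0, 0, 0]}, {"jaw": 0, "offset": [-6, 0, 0], "rot": [0, 0, 0]}, {"jaw": 0, "offset": [-6, 0, 0], "rot": [0, 0, 0]}, {"jaw": 0, "offset": [-6, 0, 0], "rot": [0, 0, 0]}])

```text
time_s: 13.22
eef_pos: [0.4614, -0.0679, 0.238]
eef_rot: [-0.003, 0.053, 0.999, 0.001]
wrist_force: [-7.8, 2.0, -2.7]
opening: 0.322
grasp_force: 60.7
```

Emit:
apply_moves(moves=[{"jaw": 0, "offset": [-6, 0, 0], "rot": [0, 0, 0]}, {"jaw": 0, "offset": [-6, 0, 0], "rot": [0, 0, 0]}, {"jaw": 0, "offset": [-6, 0, 0], "rot": [0, 0, 0]}, {"jaw": 0, "offset": [-6, 0, 0], "rot": [0, 0, 0]}, {"jaw": 0, "offset": [-6, 0, 0], "rot": [0, 0, 0]}])

```text
time_s: 13.85
eef_pos: [0.4939, -0.0723, 0.2392]
eef_rot: [0.001, 0.054, 0.999, -0.0]
wrist_force: [0.7, -0.2, -3.8]
opening: 0.319
grasp_force: 60.6
```

Run:
```python
from h import *
p,r=pose();o=ctrl.get_obs();print(p,r.as_euler("xyz",degrees=True),o["wrist_force"],o["torque"])
wi,wd=ctrl.camera("wrist");w=wcloud(wd,p,r);t=r.inv().apply(w-p);
for z in(.035,.045,.055,.065,.08,.085,.09):
    s=t[(abs(t[:,1])<.12)&(abs(t[:,2]-z)<.003)&(abs(t[:,0])<.03)]
    if len(s): print(z,len(s),"x",s[:,0].min().round(4),np.median(s[:,0]).round(4),s[:,0].max().round(4),"y",s[:,1].min().round(3),s[:,1].max().round(3))
im,d,w=cloud("scene");a=cv2.resize(im[130:260,240:400],None,fx=3,fy=3,interpolation=2); b=wi[80:280,160:480]; b=cv2.resize(b,(480,300)); 
save("pics/s5.png",np.hstack([a[:300],b])[:,:800]);rows([(*tcp(.125,.206),1),(*tcp(.125,.188),3)],0)
```

```text
[ 0.4938767  -0.07230144  0.23916211] [-1.79983915e+02  7.07104490e-02  1.73865252e+02] [ 0.68012168 -0.24637939 -3.78127604] [-0.05271085 -0.06774881 -0.06922714]
0.035 391 x -0.0045 0.0007 0.0035 y -0.019 0.022
0.045 502 x -0.0044 0.0029 0.03 y -0.032 0.035
0.055 238 x -0.0157 0.0013 0.0109 y -0.032 0.034
0.065 60 x -0.0016 0.002 0.0032 y -0.032 0.035
0.08 56 x -0.0013 0.0016 0.0031 y -0.032 0.035
0.085 2632 x -0.0092 -0.0005 0.0059 y -0.053 0.096
0.09 534 x -0.0093 0.0053 0.0298 y -0.054 0.096
0 0 [-1.6, 0.7, 1.1] [-0.01, 0.05, -0.13]
0 0 [0.0, -0.0, 6.0] [0.0, 0.0, 0.0]
0 0 [0.0, -0.0, 6.0] [0.0, 0.0, 0.0]
0 0 [0.0, -0.0, 6.0] [0.0, 0.0, 0.0]
```

View pics/s5.png

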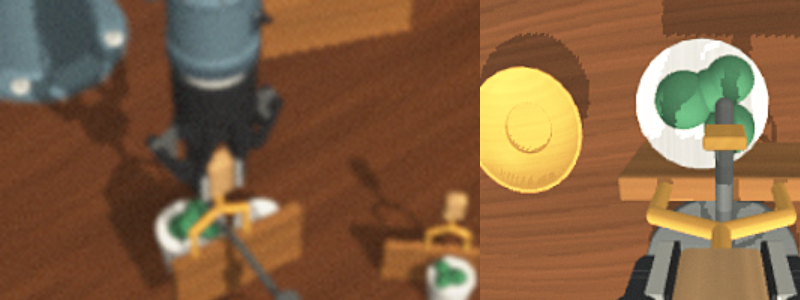

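The loop is past the gate: the gate is upright at (725,135) and the wire peak is centred over the prong at (722,235). Now to lower it into the dip.

Emit:
apply_moves(moves=[{"jaw": 0, "offset": [-1, 0.5, 4], "rot": [0, 0, 0]}, {"jaw": 0, "offset": [0, 0, 4], "rot": [0, 0, 0]}, {"jaw": 0, "offset": [0, 0, 4], "rot": [0, 0, 0]}, {"jaw": 0, "offset": [0, 0, 3], "rot": [0, 0, 0]}, {"jaw": 0, "offset": [0, 0, 0], "rot": [0, 0, 0]}])

```text
time_s: 14.58
eef_pos: [0.4938, -0.0716, 0.2237]
eef_rot: [-0.0, 0.053, 0.999, 0.0]
wrist_force: [0.1, -0.7, -3.9]
opening: 0.322
grasp_force: 60.7
```

Run:
```python
from h import *
p,r=pose();o=ctrl.get_obs();print(p,r.as_euler("xyz",degrees=True),o["wrist_force"],o["torque"])
rows([(*tcp(.125,p[2]-.032,-3*k),1) for k in range(0,6)],0)
```

```text
[ 0.4938246  -0.07158773  0.22365295] [ 1.79989092e+02 -3.76245993e-02  1.73871105e+02] [ 0.06175732 -0.70584267 -3.86333457] [-0.02577994 -0.0660893   0.00024829]
0 0 [-1.7, -0.1, -0.0] [0.01, -0.04, -0.13]
0 0 [1.7, 0.0, 0.0] [0.0, -3.0, -0.0]
0 0 [1.7, 0.0, 0.0] [0.0, -3.0, 0.0]
0 0 [1.7, -0.0, 0.0] [0.0, -3.0, -0.0]
0 0 [1.7, 0.0, 0.0] [0.0, -3.0, -0.0]
1 0 [1.7, -0.0, 0.0] [0.0, -3.0, 0.0]
```

Emit:
apply_moves(moves=[{"jaw": 0, "offset": [0, 0, 0], "rot": [0, -3, 0]}, {"jaw": 0, "offset": [1.7, 0, 0], "rot": [0, -3, 0]}, {"jaw": 0, "offset": [1.7, 0, 0], "rot": [0, -3, 0]}, {"jaw": 0, "offset": [1.7, 0, 0], "rot": [0, -3, 0]}, {"jaw": 0, "offset": [1.7, 0, 0], "rot": [0, -3, 0]}])

```text
time_s: 15.2
eef_pos: [0.4872, -0.0709, 0.2233]
eef_rot: [0.131, 0.053, 0.99, -0.007]
wrist_force: [0.8, 0.1, -3.2]
opening: 0.321
grasp_force: 60.7
```

Run:
```python
from h import *
p,r=pose();o=ctrl.get_obs();print(p,r.as_euler("xyz",degrees=True),o["wrist_force"],o["torque"],"wire",p+r.apply([0,.0015,.032]), "want",tcp(.125,.188,-15)[0])
rows([(*tcp(.125,.190,-15),1),(*tcp(.125,.184,-15),4)],0)
```

```text
[ 0.48717266 -0.07091321  0.2232892 ] [-179.99029881   15.08294866  173.88233926] [ 0.77519104  0.06834325 -3.20543942] [ 0.03386795  0.30291654 -0.02014996] wire [ 0.49561154 -0.07031456  0.19239135] want [ 0.48729113 -0.07096     0.21890963]
0 0 [0.5, -0.0, 2.3] [-0.04, 0.08, -0.11]
0 0 [0.4, -0.0, 1.4] [0.0, 0.0, 0.0]
0 0 [0.4, -0.0, 1.4] [0.0, -0.0, -0.0]
0 0 [0.4, -0.0, 1.4] [0.0, 0.0, 0.0]
0 0 [0.4, -0.0, 1.4] [0.0, 0.0, 0.0]
```

Emit:
apply_moves(moves=[{"jaw": 0, "offset": [0.4, 0, 1.4], "rot": [0, 0, 0]}, {"jaw": 0, "offset": [0.4, 0, 1.4], "rot": [0, 0, 0]}, {"jaw": 0, "offset": [0.3, 0, 1], "rot": [0, 0, 0]}, {"jaw": 0, "offset": [0.1, 0, 0.5], "rot": [0, 0, 0]}, {"jaw": 0, "offset": [0, 0, 0], "rot": [0, 0, 0]}])

```text
time_s: 15.82
eef_pos: [0.4878, -0.0712, 0.22]
eef_rot: [0.13, 0.053, 0.99, -0.007]
wrist_force: [-7.5, 0.5, 8.8]
opening: 0.318
grasp_force: 62.2
```

Emit:
apply_moves(moves=[{"jaw": 0, "offset": [0.8, 0, -0.5], "rot": [0, 0, 0]}, {"jaw": 0, "offset": [0.8, 0, -0.2], "rot": [0, 0, 0]}, {"jaw": 0, "offset": [0.8, 0, -0.2], "rot": [0, 0, 0]}, {"jaw": 0, "offset": [0, 0, 0], "rot": [0, 0, 0]}, {"jaw": 0, "offset": [0, 0, 0], "rot": [0, 0, 0]}])

```text
time_s: 16.45
eef_pos: [0.4854, -0.0707, 0.2194]
eef_rot: [0.131, 0.053, 0.99, -0.007]
wrist_force: [2.8, 1.3, 3.2]
opening: 0.318
grasp_force: 61.4
```

Emit:
apply_moves(moves=[{"jaw": 0, "offset": [-0.3, 0, -0.3], "rot": [0, 0, 0]}, {"jaw": 0, "offset": [0, 0, 0], "rot": [0, 0, 0]}, {"jaw": 0.31, "offset": [0, 0, 0], "rot": [0, 0, 0]}, {"jaw": 0.315, "offset": [0, 0, 0], "rot": [0, 0, 0]}, {"jaw": 0.32, "offset": [0, 0, 0], "rot": [0, 0, 0]}])

```text
time_s: 17.08
eef_pos: [0.4852, -0.0708, 0.2194]
eef_rot: [0.131, 0.053, 0.99, -0.007]
wrist_force: [5.2, 1.4, 2.4]
opening: 0.322
grasp_force: 44.2
```

Emit:
apply_moves(moves=[{"jaw": 0.322, "offset": [0, 0, 0], "rot": [0, 0, 0]}, {"jaw": 0.324, "offset": [0, 0, 0], "rot": [0, 0, 0]}, {"jaw": 0.326, "offset": [0, 0, 0], "rot": [0, 0, 0]}, {"jaw": 0.328, "offset": [0, 0, 0], "rot": [0, 0, 0]}, {"jaw": 0.33, "offset": [0, 0, 0], "rot": [0, 0, 0]}])

```text
time_s: 17.7
eef_pos: [0.484, -0.0706, 0.2183]
eef_rot: [0.129, 0.053, 0.99, -0.007]
wrist_force: [0.0, 1.3, 0.3]
opening: 0.332
grasp_force: 0.3
```

Emit:
apply_moves(moves=[{"jaw": 0.335, "offset": [0, 0, 0], "rot": [0, 0, 0]}, {"jaw": 0.34, "offset": [0, 0, 0], "rot": [0, 0, 0]}, {"jaw": 0.35, "offset": [0, 0, 0], "rot": [0, 0, 0]}, {"jaw": 0.36, "offset": [0, 0, 0], "rot": [0, 0, 0]}, {"jaw": 0.38, "offset": [0, 0, 0], "rot": [0, 0, 0]}])

```text
time_s: 18.32
eef_pos: [0.485, -0.0707, 0.2193]
eef_rot: [0.13, 0.053, 0.99, -0.007]
wrist_force: [-0.1, -0.1, -0.3]
opening: 0.378
grasp_force: 0.0
```

Run:
```python
from h import *
p,r=pose();o=ctrl.get_obs();print(p,r.as_euler("xyz",degrees=True),o["wrist_force"],o["opening"])
wi,wd=ctrl.camera("wrist");w=wcloud(wd,p,r);t=r.inv().apply(w-p);
for z in(.035,.045,.055,.065,.08,.085,.09):
    s=t[(abs(t[:,1])<.12)&(abs(t[:,2]-z)<.003)&(abs(t[:,0])<.03)]
    if len(s): print(z,len(s),"x",s[:,0].min().round(4),np.median(s[:,0]).round(4),s[:,0].max().round(4),"y",s[:,1].min().round(3),s[:,1].max().round(3))
save("pics/w6.png",wi[60:360,120:520])
```

```text
[ 0.48500802 -0.07068228  0.21927665] [-179.99831706   15.00166205  173.87593371] [-0.14869381 -0.1198876  -0.34946842] 0.37803310624907116
0.035 449 x -0.0057 0.0003 0.0089 y -0.019 0.024
0.045 266 x -0.0053 0.0001 0.0027 y -0.032 0.036
0.055 70 x -0.0025 0.0012 0.0026 y -0.032 0.035
0.065 69 x -0.0023 0.0013 0.0025 y -0.031 0.036
0.08 86 x -0.0068 0.0008 0.0041 y -0.031 0.095
0.085 2403 x -0.0101 -0.0007 0.03 y -0.053 0.097
0.09 523 x -0.0094 0.0046 0.0299 y -0.053 0.097
```

View pics/w6.png

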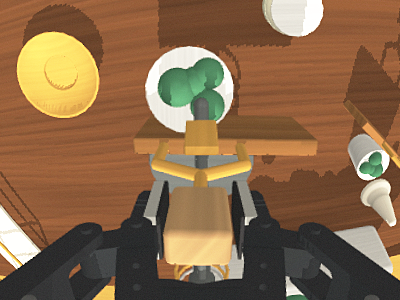

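It hangs free and level, with the gate shut outside the loop. I'll open the jaw and withdraw along the tool axis.

Emit:
apply_moves(moves=[{"jaw": 0.5, "offset": [0, 0, 0], "rot": [0, 0, 0]}, {"jaw": 0.7, "offset": [0, 0, 0], "rot": [0, 0, 0]}, {"jaw": 0.8, "offset": [0, 0, -5], "rot": [0, 0, 0]}, {"jaw": 0.8, "offset": [0, 0, -20], "rot": [0, 0, 0]}, {"jaw": 0.8, "offset": [0, 0, -30], "rot": [0, 0, 0]}])

```text
time_s: 19.0
eef_pos: [0.4701, -0.0689, 0.2724]
eef_rot: [0.129, 0.053, 0.99, -0.007]
wrist_force: [-0.1, -1.0, -0.1]
opening: 0.799
grasp_force: 0.0
```

Emit:
apply_moves(moves=[{"jaw": 0.8, "offset": [0, 0, -40], "rot": [0, 0, 0]}, {"jaw": 0.8, "offset": [0, 0, -30], "rot": [0, 0, 0]}, {"jaw": 0.8, "offset": [0, 0, 0], "rot": [0, 0, 0]}, {"jaw": 0.8, "offset": [0, 0, 0], "rot": [0, 0, 0]}, {"jaw": 0.8, "offset": [0, 0, 0], "rot": [0, 0, 0]}])

```text
time_s: 19.62
eef_pos: [0.4524, -0.067, 0.3385]
eef_rot: [0.129, 0.053, 0.99, -0.006]
wrist_force: [0.2, 0.9, -0.2]
opening: 0.802
grasp_force: 0.0
```

Run:
```python
from h import *
p,r=pose();wi,wd=ctrl.camera("wrist");w=wcloud(wd,p,r)
u=np.array([np.cos(np.radians(PHI)),np.sin(np.radians(PHI))]);n=np.array([-u[1],u[0]])
w=w[~np.isnan(w[:,0])];d=w[:,:2]-PIV;L=np.c_[d@u,d@n,w[:,2]]
L=L[(abs(L[:,0]-.13)<.08)&(abs(L[:,1])<.12)]
for a,b in((.25,.29),(.205,.222),(.183,.2),(.165,.182)):
    q=L[(L[:,2]>a)&(L[:,2]<b)];print(a,len(q),q.mean(0).round(4),q.min(0).round(3),q.max(0).round(3))
print(ctrl.get_obs()["wrist_force"])
im,_,_=cloud("scene");save("pics/f.png",np.hstack([cv2.resize(im[130:280,230:390],(400,375)),cv2.resize(wi[60:360,160:480],(400,375))]))
```

```text
0.25 859 [0.1471 0.0011 0.2613] [ 0.137 -0.013  0.25 ] [0.154 0.015 0.266]
0.205 231 [ 0.167  -0.0004  0.2159] [ 0.143 -0.012  0.205] [0.169 0.013 0.222]
0.183 643 [ 0.1233 -0.0004  0.1914] [ 0.05  -0.021  0.183] [0.179 0.021 0.2  ]
0.165 196 [1.237e-01 1.000e-04 1.772e-01] [ 0.118 -0.034  0.166] [0.127 0.033 0.182]
[-0.37645083  0.79887539 -0.84611156]
```

View pics/f.png

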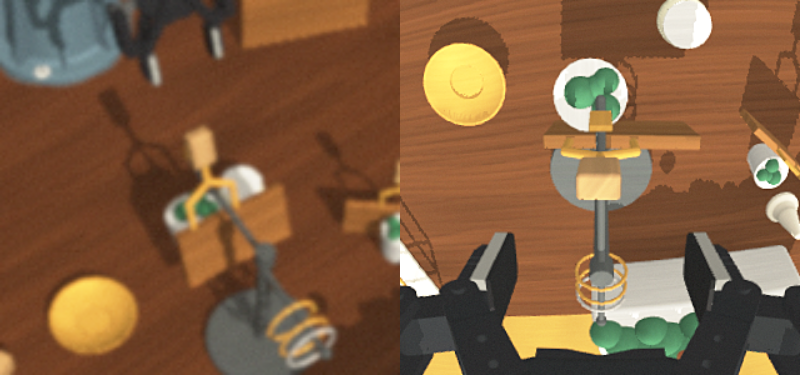

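The planter hangs in the dip and is level. The gate is shut, the prong is out and the robot is clear, so I'm handing in.

```bash
python3 -c "
from bench import ctrl
print(ctrl.hand_in())"
```

```text
the job is handed in; nothing more can be done
None
```

I handed the job in: in the last pictures the middle-sized planter hung level in the dip of the fully-out prong, gate shut behind its loop, pot away from the post and gripper clear; the hand-in call gave no verdict.

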